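Switch the ball feeder over to the empty lane

TASK

The left lane of the ball feeder is full, so switch it over to the empty right lane: push the raised slide at the end of the empty lane all the way down, and press down the raised tab of the red rocker gate so that it tips fully over. Then push the red plate of the stop bar fully across to the right, so that the five waiting balls run over the rocker and down the empty lane. Nothing needs gripping or lifting: push with the fingertips, do not touch the balls, and leave the full lane and the bottle, valve and wrench as they are.

Things in the scene. Friction and masses are not known exactly. Their poses are not given: they have to be found in the camera images.
- rack: Bench ball feeder, 500 x 245 mm over all, screwed down (cannot move). Origin: on the bench, under the rocker's middle; x points away from the robot, up the feed trough that slopes down from the hopper (rim 164 mm high) to the rocker; y to the left, to the full lane; z up. Lanes at y = +79 mm (full) and -79 mm (empty). Between the lanes in front of the rocker it is free.
- rocker (a joint): Red seesaw gate, a trough 120 mm long on a pivot 84 mm above the bench, walls reaching 32 mm above the pivot. In rad: 0 = low at its left end, feeding the full lane, as it starts; 0.44 = tipped over to its stop, low at the right, feeding the empty lane. About 1 N on a tab turns it; some friction, no spring: it stays where it is left.
- stop_bar (a joint): Travel of the stop bar across the feed trough, in m: 0 = shut, its plate holds the waiting balls back, as it starts; 0.034 = pushed fully to the right (rack -y) to its end stop, trough open, the balls run. About 2 N of friction, no spring. The bar lies level across the trough 46 mm behind the rack's origin, in grey guides whose tops are 148 mm above the bench, 23 mm either side of the middle.
- stop_plate (a point): Middle of the outer (left, +y) face of the stop bar's red push plate, an upright plate 34 (rack x) x 6 (y) x 36 mm high (138 to 174 mm above the bench) on the left end of the bar; pushed on this face to the right. Starts at rack y = +66 mm, ends at +32 mm; height 156 mm. Nothing taller than 117 mm stands to its left.
- tab_empty (a point): Centre of the top of the rocker's thumb tab on the EMPTY lane's side, raised at the start (about 100 mm above the bench, 83 mm when tipped fully over). Tab: flat red plate with a white patch, 50 (rack x) x 34 (y) x 4 mm, sticking out of the rocker's front wall towards -x. The point lies 46 mm in front of the pivot's middle, 29 mm clear of the wall, 39 mm to -y. Frame turns with the rocker.
- tab_full (a point): The same point of the matching tab on the full lane's side (39 mm to +y), low at the start.
- slide_empty (a joint): Height of the drop slide at the end of the empty lane, in m: 0 = fully down, lane shut; it starts raised by 0.027 to 0.032 (lane end open: a ball would run out beneath it). Moves straight up and down; about 2 N of friction holds it where it is left, no spring; hard stop at 0.
- cap_empty (a point): Centre of the flat top of the red cap on the empty lane's drop slide. Cap 22 (rack x) x 36 (y) x 8 mm on a 4 mm steel plate; its top is 104 mm above the bench when fully down; it stands at rack x = -131 mm. The grey guides beside it end 24 mm below the cap's top when the slide is down.
- slide_full (a joint): The same slide at the end of the full lane: 0 = fully down, as it starts and must stay.
- empty_lane (a point): On the floor of the empty lane's head beside the rocker's right end (rack x = 0, y = -79 mm, 71 mm above the bench). Lane: steel channel 30 mm wide inside, walls about 20 mm, running from this head (with a slanting deflector plate, top 116 mm high) gently down towards -x to the slide at x = -129 mm (floor 52 mm high); it holds five balls. A blue bin 32 mm high stands under its open end.
- full_lane (a point): The same point of the full lane (rack y = +79 mm), of the same make.
- oil: Yellow oil bottle with red cap, 44 mm in diameter, 115 mm tall, standing on the bench right of the rack; origin under its middle. A bystander.
- valve: Brass ball valve with a red lever, about 105 by 40 mm and 56 mm high, lying on the bench right of the rack; origin under its middle. A bystander.
- wrench: Steel wrench 180 mm long, flat on the bench left of the rack; origin at its middle. A bystander.
- w1: Waiting steel ball 1 of 5, 26 mm in diameter, 72 g, held in the feed trough by the stop bar, counted from the bar; origin at its centre.
- w2: Waiting steel ball 2 of 5, 26 mm in diameter, 72 g, held in the feed trough by the stop bar, counted from the bar; origin at its centre.
- w3: Waiting steel ball 3 of 5, 26 mm in diameter, 72 g, held in the feed trough by the stop bar, counted from the bar; origin at its centre.
- w4: Waiting steel ball 4 of 5, 26 mm in diameter, 72 g, held in the feed trough by the stop bar, counted from the bar; origin at its centre.
- w5: Waiting steel ball 5 of 5, 26 mm in diameter, 72 g, held in the feed trough by the stop bar, counted from the bar; origin at its centre.
- f1: Steel ball 1 of 5 in the full lane (same 26 mm ball), counted from the slide; origin at its centre.
- f2: Steel ball 2 of 5 in the full lane (same 26 mm ball), counted from the slide; origin at its centre.
- f3: Steel ball 3 of 5 in the full lane (same 26 mm ball), counted from the slide; origin at its centre.
- f4: Steel ball 4 of 5 in the full lane (same 26 mm ball), counted from the slide; origin at its centre.
- f5: Steel ball 5 of 5 in the full lane (same 26 mm ball), counted from the slide; origin at its centre.
Mind the look-alikes: they are no part of the job. What is shaped like the w1 but brown is not meant.

How it is judged:
By the outcome, as a careful person would: the job done as asked, in the order asked, and still so for the second after the job is handed in, with the robot touching nothing.
It also fails if it takes over 50 s, if anything falls off the work surface, if the arm or the gripper's body presses on something with over 40 N, if the wrist force passes 120 N, or if a joint passes its speed limit or range.

ROBOT

A 6-joint arm with a two-finger parallel gripper is mounted at the origin on the work surface. World frame = base frame: x ahead of the robot, y to its left, z up, the work surface at z = 0. Lengths are in m, angles in rad, forces in N, time in s.
With the tool pointing down it reaches from about 0.225 to 0.875 m from the base axis. Payload 3.4 kg.
Tool frame: the origin (TCP) lies at the very end of the fingers, on their centre line; the grasp point (between the pads) lies 19 mm behind it; z points along the fingers, y is the line along which they close (so a half turn about z gives the same grasp; the last joint's range is limited). The gripper opens to 85 mm and grips with 20 to 120 N. Pads are 22 mm wide; open, the fingers measure 114 mm over their backs; the gripper's body (76 mm by 85 mm) begins 54 mm behind the grasp point. The pads swing forward as they close: fully open they stand 13 mm farther back than shut.
Start: joints at [-1.357, 0.276, 1.505, -0, 1.361, -0.121], TCP at [0.189, -0.543, 0.231] pointing down, gripper open.
Joint ranges: [-2.89, 2.89], [-0.75, 2.08], [0.22, 2.7], [-1.18, 4.32], [0.11, 2.71], [-2.7, 2.7]. Speed limits (rad/s): [2.57, 2.57, 3.14, 3.14, 3.14, 3.14].

INTERFACE

Orientations are given as a unit quaternion [w, x, y, z].
In Python, from rig import readout, vision, manip gives the robot as it stands.
- The arm moves only by the shell command python3 -m handwheel 'ROWS' [FORCE]. ROWS is JSON, a list of rows, each a list of 3 entries, a list of its own where there are three numbers: the shift along the tool's x, y, z in mm, then the turn, a rotation vector about the tool's x, y, z in units of 6 degrees (1.0 is 6 degrees), then the closure, from -1 (fully open) to 1 (shut), so that 0 is half open. A call has 1 to 20 rows; each row shifts and turns the commanded pose from where the row before left it, along the tool's axes as they then stand; what a row does not reach is not made up. A row lasts 1/8 s, in which the tool goes at most 62.5 mm and 10.7 degrees, less where a joint would pass 70% of its speed; a pose out of reach is approached as far as the arm can. A call is refused whole if a number of a shift passes 62.5 or a number of a turn 1, either way. A call with a gripper value outside its range is refused whole. The fingers move at their own pace and stop on an object; FORCE is the grip in N (left out, the last holds). Time passes only in rows, so rows that do not move let the fingers close. It gives the time, the measured TCP pose, the force, the opening and the grip force at its end, in the units of the state.
- readout.get_state(): the state, without advancing time (a new reading comes with each control period).
- vision.get_image(name): name is "scene" or "top"; returns the picture (480x640x3 uint8, blue, green, red); there is no depth.
- vision.camera_params(name): a dict with "intrinsics" (3x3 intrinsics, pixels), "rvec" (rotation vector, rad) and "tvec" (3), from world to camera coordinates, as OpenCV has them. Camera axes: x right, y down, z forward; pixel columns grow to the right and rows downward; lengths in m; the calibration is good to about 2 mm. A picture is of the moment at which its call begins. camera_params takes no time and is no camera call.
- manip.sign_off(): hands the job in; it is judged then, once.
The state is a dict: "clock": time; "qpos": joint angles; "qd": joint speeds; "effort": joint torques, N m; "position": TCP position; "ee_rot": TCP orientation; "contact_force": force on the tool from outside, world axes, zero at the start; "moment": the same for the moment, N m; "width": finger opening in m; "gripper_force": force on a finger pad.
Only numpy, scipy, OpenCV 4.12 (cv2) and the standard library are available. Lean on these libraries where they do the work, as an engineer would, in place of code of your own. Each camera call takes 0.05 s, during which the arm holds its last target. There are 200 camera calls.

## Working session

There is one attempt and no reset: what is moved stays moved. The work goes in short steps, Python scripts to look and compute and a shell command to move; the robot and the scene stay as the last step left them, time stands still between calls to the robot, and variables do not carry over. Pictures are saved under pics/ and viewed, at most 10 in all, crops included, and the job is handed in when it is done.

```bash
mkdir -p pics; python3 - <<'E'
from rig import readout, vision
import cv2
for n in("scene","top"):
    cv2.imwrite(f"pics/{n}0.png",vision.get_image(n)); p=vision.camera_params(n); print(p)
s=readout.get_state();print(s)
E
```

```text
{'intrinsics': array([[521.44335959,   0.        , 322.21789915],
       [  0.        , 521.44335959, 236.95547357],
       [  0.        ,   0.        ,   1.        ]]), 'rvec': array([ 1.82080237,  1.59060799, -0.72273558]), 'tvec': array([-0.08541127, -0.2999171 ,  1.51129494])}
{'intrinsics': array([[544.98950709,   0.        , 318.29767182],
       [  0.        , 544.98950709, 233.6601364 ],
       [  0.        ,   0.        ,   1.        ]]), 'rvec': array([ 2.20583561, -2.14150705,  0.12145239]), 'tvec': array([-0.00431346,  0.60648749,  0.86260875])}
{'clock': 0.1, 'qpos': array([-1.35702322e+00,  2.76533415e-01,  1.50601112e+00, -4.25040392e-06,
        1.36071199e+00, -1.21013330e-01]), 'qd': array([ 0.00154815, -0.00081365, -0.00065727,  0.00040574, -0.00029471,
       -0.00012441]), 'effort': array([ 2.40115027e-03, -4.17698658e+01, -2.46403992e+01, -1.77154238e-04,
        5.74948834e-03,  1.52451884e-05]), 'position': array([ 0.1888106 , -0.54261156,  0.23052344]), 'ee_rot': array([-8.30947659e-04,  9.86022024e-01,  1.66612955e-01, -4.06472623e-05]), 'contact_force': array([-0.49223632,  0.00274568, -0.61683928]), 'moment': array([ 0.03667904,  0.01906014, -0.01626001]), 'gripper_force': 0.0, 'width': 0.08546422744452059}
```

View pics/scene0.png

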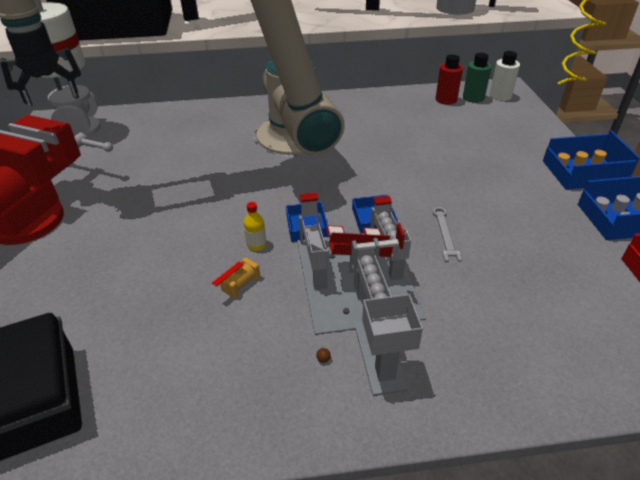

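View pics/top0.png

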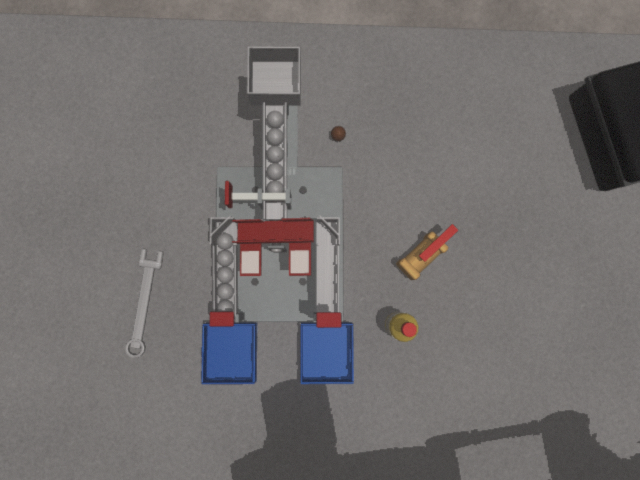

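The top view shows the rack almost aligned with the base: cap_empty at about (328,320), the empty tab at (299,262), the stop plate at (228,194). In the scene view the empty cap is at about (309,197). Next I'll enlarge both to get precise pixels.

```bash
python3 - <<'E'
import cv2
a=cv2.imread("pics/top0.png")[170:340,195:360]; cv2.imwrite("pics/t1.png",cv2.resize(a,None,fx=3.5,fy=3.5,interpolation=cv2.INTER_CUBIC))
a=cv2.imread("pics/scene0.png")[180:300,280:430]; cv2.imwrite("pics/s1.png",cv2.resize(a,None,fx=5,fy=5,interpolation=cv2.INTER_CUBIC))
E
```

```text
(no output)
```

View pics/t1.png

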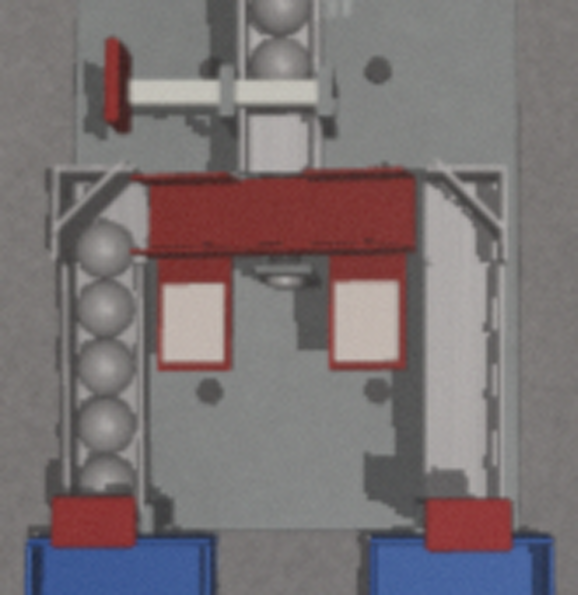

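View pics/s1.png

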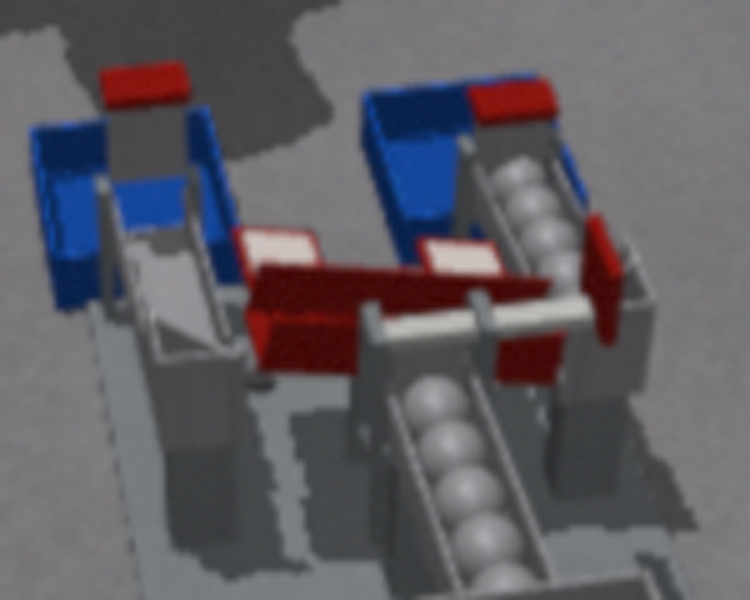

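Enlarged: in the top crop, the cap_empty centre is at (469,523), cap_full (94,521), the tab patches (366,321) and (195,322), and the stop plate's top outer edge (106,85). In the scene crop, the cap tops are at (145,79) and (513,94). The brown ball lies well clear. I'll triangulate the caps, then fit the rack pose.

```bash
cat > h.py <<'E'
import numpy as np,cv2
from rig import vision
from scipy.optimize import least_squares
P={n:vision.camera_params(n) for n in("top","scene")}
def proj(n,X):
    p=P[n];return cv2.projectPoints(np.array(X,float).reshape(-1,3),p["rvec"],p["tvec"],p["intrinsics"],None)[0][:,0]
def T(u,v):return (np.array([u,v])+.5)/3.5-.5+[195,170]
def S(u,v):return (np.array([u,v])+.5)/5-.5+[280,180]
def tri(t,s):
    return least_squares(lambda X:np.r_[proj("top",X)[0]-t,proj("scene",X)[0]-s],[.4,0,.1])
E
python3 - <<'E'
from h import *
for k,t,s in(("capE",T(469.5,523),S(145,79)),("capF",T(94,521),S(513,94)),("tabE-left-front.. patch",T(366,281),S(288,263)),("platetop outer far",T(106,85),S(605,228))):
    r=tri(t,s);print(k,r.x.round(4),r.fun.round(1))
R=lambda q,p:np.array([q[0]+np.cos(q[2])*p[0]-np.sin(q[2])*p[1],q[1]+np.sin(q[2])*p[0]+np.cos(q[2])*p[1],p[2]])
obs=[((-131,-79,134),"top",T(469.5,523)),((-131,79,104),"top",T(94,521)),((-46,-39,100),"top",T(366,321)),((-46,39,67),"top",T(195,322)),((-46,66,174),"top",T(106,85)),
((-131,-79,134),"scene",S(145,79)),((-131,79,104),"scene",S(513,94))]
f=lambda q:np.concatenate([proj(n,R(q,np.array(p)/1000))[0]-o for p,n,o in obs])
for sx in (-46,46):
    obs[4]=((sx,66,174),"top",T(106,85))
    r=least_squares(f,[.5,0,0],loss="soft_l1");print(sx,r.x,r.fun.round(1).reshape(-1,2).tolist())
q=r.x
for k,p in dict(cap=(-131,-79,134),tab=(-46,-39,100),plate=(46,66,156),oil=(0,0,0)).items(): print(k,R(q,np.array(p)/1000).round(4))
E
```

```text
capE [ 0.4738 -0.0037  0.1319] [-0.3 -0.  -0.4 -0. ]
capF [0.4685 0.154  0.1028] [-0.1 -0.  -0.2  0. ]
tabE-left-front.. patch [0.5729 0.0418 0.1117] [ 0.1  0.   0.1 -0. ]
platetop outer far [0.6427 0.145  0.1761] [ 0.1  0.   0.1 -0. ]
-46 [0.60275821 0.07927861 0.02951468] [[-0.3, -0.2], [-0.5, -0.6], [1.9, -0.8], [1.2, -0.0], [-1.8, 63.7], [-0.3, -0.7], [0.1, -0.2]]
46 [0.601907   0.07991924 0.03441257] [[-0.3, 0.1], [-0.5, 0.2], [1.6, -0.4], [0.9, 0.6], [-1.3, -1.9], [-0.3, -0.9], [-0.1, -0.5]]
cap [ 0.4737 -0.0035  0.134 ]
tab [0.5573 0.0394 0.1   ]
plate [0.6456 0.1475 0.156 ]
oil [0.6019 0.0799 0.    ]
```

Caps triangulate to within 2 mm and match the text's heights; the fit gives rack origin (0.602, 0.080) and yaw 0.034. First move: close the fingers, align the yaw with the rack and travel above cap_empty.

```bash
python3 -m handwheel '[[[0,0,0],[0,0,0.95],1],[[0,0,0],[0,0,0.95],1],[[0,0,0],[0,0,0.95],1],[[25,-44,0],[0,0,0],1],[[25,-44,0],[0,0,0],1],[[25,-44,0],[0,0,0],1],[[25,-44,0],[0,0,0],1],[[25,-44,0],[0,0,0],1],[[25,-44,0],[0,0,0],1],[[25,-44,0],[0,0,0],1],[[25,-44,0],[0,0,0],1],[[25,-44,0],[0,0,0],1],[[25,-44,0],[0,0,0],1],[[25,-44,0],[0,0,0],1],[[25,-44,0],[0,0,0],1],[[0,0,0],[0,0,0],1],[[0,0,0],[0,0,0],1]]'
cat > go.py <<'E'
import sys,numpy as np
from rig import readout
from scipy.spatial.transform import Rotation as Ro
s=readout.get_state();q=s["ee_rot"];r=Ro.from_quat([*q[1:],q[0]])
print(s["clock"],s["position"].round(4),s["contact_force"].round(1),s["width"],"xaxis",r.as_matrix()[:,0].round(3))
for n,t in dict(cap=(.474,-.0035,.132),tab=(.557,.040,.1),plate=(.644,.147,.15)).items():print(n,(r.inv().apply(np.array(t)-s["position"])*1000).round(1))
E
python3 go.py
```

```text
clock: 2.22
position: [0.4689, -0.0048, 0.2308]
ee_rot: [0.0, 1.0, 0.019, -0.001]
contact_force: [-1.1, 0.3, -0.6]
width: 0.0002
gripper_force: 0.0
2.225 [ 0.4689 -0.0048  0.2308] [-1.1  0.3 -0.6] 0.00015425167330084942 xaxis [ 0.999  0.037 -0.002]
cap [ 5.3 -1.1 98.8]
tab [ 89.9 -41.6 130.7]
plate [ 180.7 -145.2   80.5]
```

```bash
python3 -m handwheel '[[[5,-1,30],[0,0,0],1],[[0,0,30],[0,0,0],1],[[0,0,25],[0,0,0],1],[[0,0,5],[0,0,0],1],[[0,0,4],[0,0,0],1],[[0,0,4],[0,0,0],1],[[0,0,4],[0,0,0],1],[[0,0,4],[0,0,0],1],[[0,0,4],[0,0,0],1],[[0,0,4],[0,0,0],1],[[0,0,4],[0,0,0],1],[[0,0,4],[0,0,0],1],[[0,0,4],[0,0,0],1],[[0,0,1],[0,0,0],1],[[0,0,0],[0,0,0],1]]'; python3 go.py
```

```text
clock: 4.1
position: [0.4738, -0.0032, 0.1039]
ee_rot: [-0.0, 1.0, 0.018, -0.001]
contact_force: [-0.5, 0.4, 0.1]
width: 0.0001
gripper_force: 0.0
4.1 [ 0.4738 -0.0032  0.1039] [-0.5  0.4  0.1] 6.831616586832034e-05 xaxis [ 0.999  0.036 -0.002]
cap [  0.2   0.3 -28.1]
tab [ 84.8 -40.2   3.8]
plate [ 175.5 -144.   -46.3]
```

```bash
python3 -m handwheel '[[[0,0,1],[0,0,0],1],[[0,0,1],[0,0,0],1],[[0,0,0],[0,0,0],1]]'; python3 -m handwheel '[[[0,0,1],[0,0,0],1],[[0,0,0],[0,0,0],1]]'
```

```text
clock: 4.47
position: [0.4739, -0.0033, 0.1037]
ee_rot: [0.0, 1.0, 0.018, -0.0]
contact_force: [-3.1, 1.0, 12.6]
width: -0.0001
gripper_force: 6.3
clock: 4.72
position: [0.4739, -0.0033, 0.1036]
ee_rot: [0.0, 1.0, 0.018, -0.0]
contact_force: [-5.5, 1.6, 19.5]
width: 0.0002
gripper_force: 9.7
```

The slide is on its hard stop (force rises, height stays at 0.1037). Next the tab.

```bash
python3 -m handwheel '[[[0,0,-25],[0,0,0],1],[[0,0,-25],[0,0,0],1],[[30,-14,0],[0,0,0],1],[[30,-14,0],[0,0,0],1],[[25,-12,0],[0,0,0],1],[[0,0,20],[0,0,0],1],[[0,0,17],[0,0,0],1],[[0,0,4],[0,0,0],1],[[0,0,3],[0,0,0],1],[[0,0,3],[0,0,0],1],[[0,0,3],[0,0,0],1],[[0,0,3],[0,0,0],1],[[0,0,3],[0,0,0],1],[[0,0,3],[0,0,0],1],[[0,0,2],[0,0,0],1],[[0,0,0],[0,0,0],1]]'; python3 go.py
```

```text
clock: 6.72
position: [0.5578, 0.0398, 0.09]
ee_rot: [-0.0, 1.0, 0.018, -0.0]
contact_force: [0.5, 0.2, 0.6]
width: 0.0001
gripper_force: 0.0
6.725 [0.5578 0.0398 0.09  ] [0.5 0.2 0.6] 5.603252003596891e-05 xaxis [ 0.999  0.036 -0.001]
cap [-85.3  40.2 -41.9]
tab [ -0.8  -0.3 -10. ]
plate [  90. -104.  -60.]
```

```bash
python3 -m handwheel '[[[0,0,2],[0,0,0],1],[[0,0,2],[0,0,0],1],[[0,0,0],[0,0,0],1]]'; python3 -m handwheel '[[[0,0,1],[0,0,0],1],[[0,0,1],[0,0,0],1],[[0,0,0],[0,0,0],1]]'
```

```text
clock: 7.1
position: [0.5579, 0.0398, 0.0861]
ee_rot: [-0.0, 1.0, 0.018, -0.0]
contact_force: [0.3, 0.0, -0.3]
width: 0.0001
gripper_force: 0.0
clock: 7.48
position: [0.558, 0.0398, 0.0849]
ee_rot: [-0.0, 1.0, 0.018, 0.0]
contact_force: [-0.8, 0.0, 5.1]
width: 0.0002
gripper_force: 2.2
```

```bash
python3 -m handwheel '[[[0,0,1],[0,0,0],1],[[0,0,0],[0,0,0],1]]'; python3 -m handwheel '[[[0,0,1],[0,0,0],1],[[0,0,0],[0,0,0],1]]'; python3 -m handwheel '[[[0,0,-30],[0,0,0],1],[[0,0,-40],[0,0,0],1],[[0,0,-40],[0,0,0],1],[[-20,-40,0],[0,0,0],1],[[0,-50,0],[0,0,0],1],[[0,-50,0],[0,0,0],1],[[0,0,0],[0,0,0],1]]'; python3 go.py
python3 - <<'E'
from rig import vision
import cv2
a=vision.get_image("top")[150:350,180:400]; b=vision.get_image("scene")[180:300,270:430]
cv2.imwrite("pics/t2.png",cv2.resize(a,None,fx=3,fy=3,interpolation=3)); cv2.imwrite("pics/s2.png",cv2.resize(b,None,fx=4,fy=4,interpolation=3))
E
```

```text
clock: 7.72
position: [0.5581, 0.0398, 0.0847]
ee_rot: [0.0, 1.0, 0.018, 0.0]
contact_force: [-2.3, 0.8, 10.0]
width: -0.0004
gripper_force: 4.8
clock: 7.98
position: [0.5581, 0.0398, 0.0845]
ee_rot: [0.0, 1.0, 0.018, 0.001]
contact_force: [-4.6, 0.5, 14.6]
width: 0.0001
gripper_force: 7.2
clock: 8.85
position: [0.5324, 0.182, 0.1921]
ee_rot: [-0.001, 1.0, 0.02, 0.0]
contact_force: [0.5, -0.8, -1.2]
width: 0.0001
gripper_force: 0.0
8.85 [0.5324 0.182  0.1921] [ 0.5 -0.8 -1.2] 6.426353776905923e-05 xaxis [0.999 0.041 0.   ]
cap [-66.  183.1  59.8]
tab [ 18.7 143.   91.9]
plate [110.   39.6  42. ]
```

View pics/s2.png

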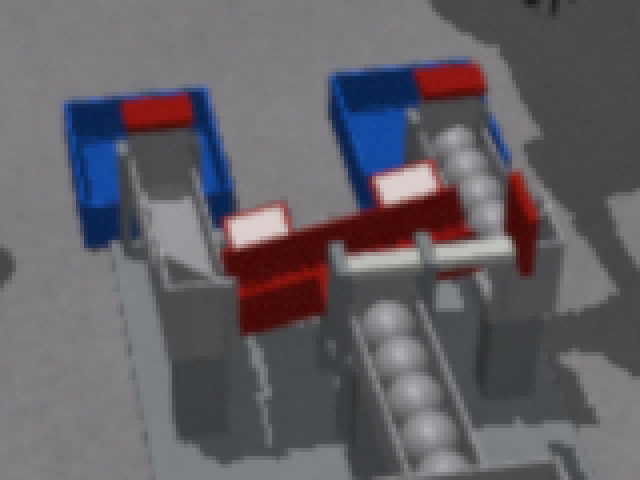

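View pics/t2.png

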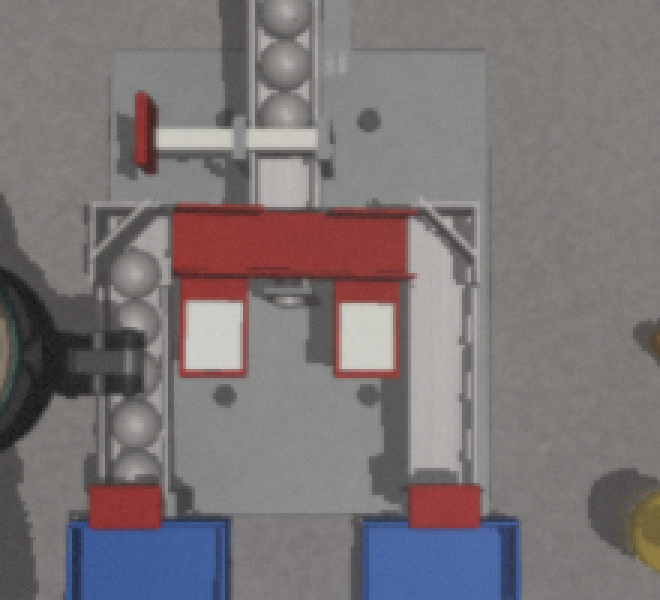

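Rocker fully tipped, both caps level, and the balls are still held. Next, move beside the stop plate and go down.

```bash
python3 -m handwheel '[[[36,-5,0],[0,0,0],1],[[37,0,0],[0,0,0],1],[[37,0,0],[0,0,0],1],[[0,0,20],[0,0,0],1],[[0,0,22],[0,0,0],1],[[0,0,0],[0,0,0],1],[[0,0,0],[0,0,0],1]]'; python3 go.py
```

```text
clock: 9.82
position: [0.6432, 0.187, 0.151]
ee_rot: [0.0, 1.0, 0.018, 0.0]
contact_force: [-0.4, 0.5, 0.1]
width: 0.0001
gripper_force: 0.0
9.825 [0.6432 0.187  0.151 ] [-0.4  0.5  0.1] 0.00014738357648791798 xaxis [0.999 0.035 0.001]
cap [-175.9  184.4   18.8]
tab [-91.4 143.8  50.9]
plate [-0.7 40.   1. ]
```

```bash
python3 -m handwheel '[[[0,10,3],[0,0,0],1],[[0,8,0],[0,0,0],1],[[0,5,0],[0,0,0],1],[[0,5,0],[0,0,0],1],[[0,5,0],[0,0,0],1],[[0,5,0],[0,0,0],1],[[0,5,0],[0,0,0],1],[[0,5,0],[0,0,0],1],[[0,5,0],[0,0,0],1],[[0,3,0],[0,0,0],1],[[0,0,0],[0,0,0],1]]'; python3 -m handwheel '[[[0,2,0],[0,0,0],1],[[0,0,0],[0,0,0],1]]';python3 -m handwheel '[[[0,2,0],[0,0,0],1],[[0,0,0],[0,0,0],1]]'
```

```text
clock: 11.2
position: [0.6448, 0.1312, 0.1471]
ee_rot: [0.0, 1.0, 0.018, -0.0]
contact_force: [0.5, -0.3, -0.3]
width: -0.0003
gripper_force: 0.2
clock: 11.45
position: [0.6448, 0.1298, 0.1471]
ee_rot: [0.0, 1.0, 0.018, -0.0]
contact_force: [-0.6, 1.1, 0.2]
width: 0.0001
gripper_force: 0.6
clock: 11.7
position: [0.6448, 0.1278, 0.1471]
ee_rot: [0.0, 1.0, 0.018, -0.0]
contact_force: [-0.2, 1.1, 0.5]
width: 0.0
gripper_force: 0.8
```

```bash
python3 -m handwheel '[[[0,2,0],[0,0,0],1],[[0,0,0],[0,0,0],1]]';python3 -m handwheel '[[[0,2,0],[0,0,0],1],[[0,0,0],[0,0,0],1]]'
```

```text
clock: 11.95
position: [0.6449, 0.1262, 0.1472]
ee_rot: [-0.0, 1.0, 0.018, -0.0]
contact_force: [-0.6, 3.3, -0.3]
width: -0.0002
gripper_force: 1.6
clock: 12.2
position: [0.6449, 0.1262, 0.1472]
ee_rot: [-0.002, 1.0, 0.018, 0.0]
contact_force: [0.4, 8.5, -0.4]
width: 0.0001
gripper_force: 3.9
```

The end stop is reached: position holds while the force rises. One firm push, then retreat and look.

```bash
python3 -m handwheel '[[[0,2,0],[0,0,0],1],[[0,0,0],[0,0,0],1],[[0,-20,0],[0,0,0],1],[[0,-30,0],[0,0,0],1],[[0,0,-40],[0,0,0],1],[[0,-50,-40],[0,0,0],1],[[0,-50,0],[0,0,0],1],[[0,0,0],[0,0,0],1],[[0,0,0],[0,0,0],1],[[0,0,0],[0,0,0],1],[[0,0,0],[0,0,0],1],[[0,0,0],[0,0,0],1],[[0,0,0],[0,0,0],1],[[0,0,0],[0,0,0],1],[[0,0,0],[0,0,0],1],[[0,0,0],[0,0,0],1],[[0,0,0],[0,0,0],1],[[0,0,0],[0,0,0],1],[[0,0,0],[0,0,0],1],[[0,0,0],[0,0,0],1]]'
python3 - <<'E'
from rig import vision
import cv2
a=vision.get_image("top")[50:350,180:400]; b=vision.get_image("scene")[180:340,270:450]
cv2.imwrite("pics/t3.png",cv2.resize(a,None,fx=2,fy=2,interpolation=3)); cv2.imwrite("pics/s3.png",cv2.resize(b,None,fx=3.5,fy=3.5,interpolation=3))
E
```

```text
clock: 14.7
position: [0.6397, 0.2706, 0.2263]
ee_rot: [0.0, 1.0, 0.018, 0.0]
contact_force: [0.9, -0.1, 0.5]
width: -0.0002
gripper_force: 0.0
```

View pics/t3.png

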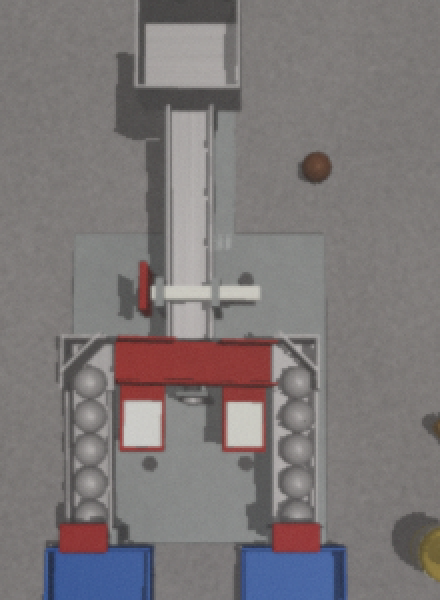

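View pics/s3.png

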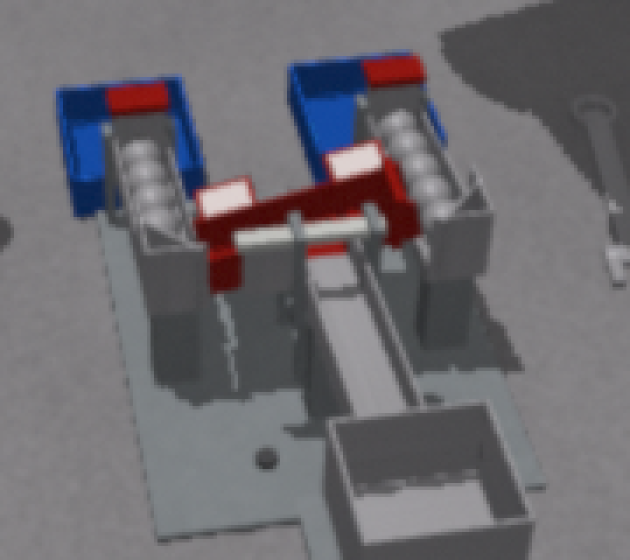

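All five balls are in the formerly empty lane, the trough is empty, the slides are down, and the arm is clear.

```bash
python3 -c "from rig import manip; print(manip.sign_off())"
```

```text
the job is handed in; nothing more can be done
None
```

The feeder is switched to the right lane: slide fully down, rocker fully tipped, stop bar at its end stop, all five waiting balls in the right lane, and the job handed in at about 15 s with the arm clear.

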